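# Find and release the latched key on a four-place stirrer

## Task

One of the four blue push-on/push-off keys of the unplugged magnetic stirrer was left latched down, and it must be off before the stirrer is plugged in again. With the fingertips, tap every key lightly, one after another from the left end of the row to the right end, to feel which one is latched, without pushing a raised key down to its catch; then, after the fourth tap, press the latched key firmly all the way down and let it spring up, so that all four keys stand up. Pick nothing up, and leave the glassware on the stirrer and the timer in front of it where they are.

Things in the scene. Friction and masses are not known exactly. Their poses are not given: they have to be found in the camera images.
- stirrer: White four-place magnetic stirrer, 165 (x) x 320 (y) x 62 mm high, fixed. Origin: centre of its underside, on the bench; x away from the robot, y to the left along the row. A front strip 43 mm high carries four blue keys and, at the right end, a black knob (not used; 51 mm beyond the last key, 55 mm high). The step to the deck is 32 mm behind the key centres, the glassware's centres 86 mm behind.
- place_1 (a point): Point on the stirrer: centre of the top of the leftmost key of the row as seen from the robot when that key is up, 56 mm above the bench. It moves with the stirrer and not with the key. Neighbouring places are 68 mm apart.
- place_2 (a point): Point on the stirrer: centre of the top of the second key of the row as seen from the robot when that key is up, 56 mm above the bench. It moves with the stirrer and not with the key. Neighbouring places are 68 mm apart.
- place_3 (a point): Point on the stirrer: centre of the top of the third key of the row as seen from the robot when that key is up, 56 mm above the bench. It moves with the stirrer and not with the key. Neighbouring places are 68 mm apart.
- place_4 (a point): Point on the stirrer: centre of the top of the rightmost key of the row as seen from the robot when that key is up, 56 mm above the bench. It moves with the stirrer and not with the key. Neighbouring places are 68 mm apart.
- key_a: One of four identical blue push-on/push-off key caps, 24 (x) x 26 mm (y), letters not in row order. Origin: centre of its top face. Up: 56 mm above the bench; springs back (2.5 N at first, 9 N at the stop, 8 mm down) unless pressed more than 6.5 mm, when it may latch. Latched (one at the start): 52 mm, solid up to about 5 N; pressed to the stop (48 mm, about 9 N) and let go, it rises to 56 mm.
- key_b: One of four identical blue push-on/push-off key caps, 24 (x) x 26 mm (y), letters not in row order. Origin: centre of its top face. Up: 56 mm above the bench; springs back (2.5 N at first, 9 N at the stop, 8 mm down) unless pressed more than 6.5 mm, when it may latch. Latched (one at the start): 52 mm, solid up to about 5 N; pressed to the stop (48 mm, about 9 N) and let go, it rises to 56 mm.
- key_c: One of four identical blue push-on/push-off key caps, 24 (x) x 26 mm (y), letters not in row order. Origin: centre of its top face. Up: 56 mm above the bench; springs back (2.5 N at first, 9 N at the stop, 8 mm down) unless pressed more than 6.5 mm, when it may latch. Latched (one at the start): 52 mm, solid up to about 5 N; pressed to the stop (48 mm, about 9 N) and let go, it rises to 56 mm.
- key_d: One of four identical blue push-on/push-off key caps, 24 (x) x 26 mm (y), letters not in row order. Origin: centre of its top face. Up: 56 mm above the bench; springs back (2.5 N at first, 9 N at the stop, 8 mm down) unless pressed more than 6.5 mm, when it may latch. Latched (one at the start): 52 mm, solid up to about 5 N; pressed to the stop (48 mm, about 9 N) and let go, it rises to 56 mm.
- flask_tall: Empty clear conical flask, 64 mm across, 108 mm tall, loose on one of the white discs of the stirrer. Origin: centre of its underside, 62 mm above the bench; z up.
- flask_short: Empty clear conical flask, 62 mm across, 104 mm tall, loose on one of the white discs of the stirrer. Origin: centre of its underside, 62 mm above the bench; z up.
- small_beaker: Small clear beaker, 34 mm across, 42 mm tall, loose on one of the white discs of the stirrer. Origin: centre of its underside, 62 mm above the bench; z up.
- timer: Square white lab timer, 66 x 66 x 20 mm, loose on the bench in front of the stirrer's left half. Origin: centre of its underside; z up.
Things that resemble listed ones, but are neither listed nor needed, are in the scene too. Leave any yellow look-alike of the flask_short alone.

How it is judged (in metres and radians):
On the way, in this order (a step that is already met when the one before it is completed fails the run):
1. the fingers tap the leftmost key of the row (more than 0.5 N) (((horizontal distance between key_a and place_1 below 0.015 m and contact force between the fingers and key_a above 0.5 N) or (horizontal distance between key_b and place_1 below 0.015 m and contact force between the fingers and key_b above 0.5 N) or (horizontal distance between key_c and place_1 below 0.015 m and contact force between the fingers and key_c above 0.5 N) or (horizontal distance between key_d and place_1 below 0.015 m and contact force between the fingers and key_d above 0.5 N))), for 0.04 s.
2. the fingers tap the second key of the row (more than 0.5 N) (((horizontal distance between key_a and place_2 below 0.015 m and contact force between the fingers and key_a above 0.5 N) or (horizontal distance between key_b and place_2 below 0.015 m and contact force between the fingers and key_b above 0.5 N) or (horizontal distance between key_c and place_2 below 0.015 m and contact force between the fingers and key_c above 0.5 N) or (horizontal distance between key_d and place_2 below 0.015 m and contact force between the fingers and key_d above 0.5 N))), for 0.04 s.
3. the fingers tap the third key of the row (more than 0.5 N) (((horizontal distance between key_a and place_3 below 0.015 m and contact force between the fingers and key_a above 0.5 N) or (horizontal distance between key_b and place_3 below 0.015 m and contact force between the fingers and key_b above 0.5 N) or (horizontal distance between key_c and place_3 below 0.015 m and contact force between the fingers and key_c above 0.5 N) or (horizontal distance between key_d and place_3 below 0.015 m and contact force between the fingers and key_d above 0.5 N))), for 0.04 s.
4. the fingers tap the rightmost key of the row (more than 0.5 N) (((horizontal distance between key_a and place_4 below 0.015 m and contact force between the fingers and key_a above 0.5 N) or (horizontal distance between key_b and place_4 below 0.015 m and contact force between the fingers and key_b above 0.5 N) or (horizontal distance between key_c and place_4 below 0.015 m and contact force between the fingers and key_c above 0.5 N) or (horizontal distance between key_d and place_4 below 0.015 m and contact force between the fingers and key_d above 0.5 N))), for 0.04 s.
5. only after the four taps, the latched key has been pressed to its stop and has sprung up: all four keys are up (height (world z) of each of key_a, key_b, key_c, key_d above 0.0545 m), for 0.2 s.
At the end, for the whole second after the job is handed in: All four key tops are more than 54.5 mm above the bench (up is 56 mm); the two flasks, the beaker and the timer are upright (within 0.2 rad) and within 15 mm of where they started (all of step 5 and distance of each of flask_tall, flask_short, small_beaker, timer from where it was at the start of the episode below 0.015 m and angle between each of flask_tall, flask_short, small_beaker, timer's own z axis and vertical below 0.2 rad); the robot touches nothing.
It fails at once if a raised key is pressed down to its catch (any key top moves more than 6.5 mm from where it was at the start) (distance of any of key_a, key_b, key_c, key_d from where it was at the start of the episode above 0.0065 m).
It fails at once if the flask tall is moved more than 20 mm, lifted more than 5 mm or tipped (distance of flask_tall from where it was at the start of the episode above 0.02 m or height (world z) of flask_tall above 0.067 m or angle between flask_tall's own z axis and vertical above 0.3 rad).
It fails at once if the flask short is moved more than 20 mm, lifted more than 5 mm or tipped (distance of flask_short from where it was at the start of the episode above 0.02 m or height (world z) of flask_short above 0.067 m or angle between flask_short's own z axis and vertical above 0.3 rad).
It fails at once if the small beaker is moved more than 20 mm, lifted more than 5 mm or tipped (distance of small_beaker from where it was at the start of the episode above 0.02 m or height (world z) of small_beaker above 0.067 m or angle between small_beaker's own z axis and vertical above 0.3 rad).
It fails at once if the timer is moved more than 20 mm, lifted more than 5 mm or tipped (distance of timer from where it was at the start of the episode above 0.02 m or height (world z) of timer above 0.005 m or angle between timer's own z axis and vertical above 0.3 rad).
It also fails if it takes over 54 s, if anything falls off the work surface, if the arm or the gripper's body presses on something with over 40 N, if the wrist force passes 120 N, or if a joint passes its speed limit or range.

## Robot

A 7-joint arm with a two-finger parallel gripper is mounted at the origin on a cart in front of the work surface, level with it; the furniture and walls round the work are solid. World frame = base frame: x ahead of the robot, y to its left, z up, the work surface at z = 0. Lengths are in mm, angles in rad, forces in N, time in s.
With the tool pointing down it reaches from about 400 to 875 mm from the base axis. Payload 4.4 kg.
Tool frame: the origin (TCP) lies midway between the tips of the shut fingers; the grasp point (between the pads) lies 19 mm behind it (ctrl.pinch_z is the distance from the TCP to the grasp point, in mm); z points along the fingers, y is the line along which they close (so a half turn about z gives the same grasp; the last joint's range is limited). The gripper opens to 85 mm and grips with 20 to 120 N. Pads are 22 mm wide; open, the fingers measure 114 mm over their backs; the gripper's body (76 mm by 85 mm) begins 54 mm behind the grasp point. The pads swing forward as they close: fully open they stand 13 mm farther back than shut.
Start: joints at [1.218, 0.628, 0.038, 1.517, -0.027, 0.996, -0.02], TCP at [183.902, -623.456, 231.313] pointing down, gripper open.
Joint ranges: [-3.06, 3.06], [-0.37, 2.12], [-1.25, 1.32], [0.18, 2.47], [-1.1, 4.24], [0.23, 1.98], [-2.94, 2.94]. Speed limits (rad/s): [2.57, 2.57, 3.14, 3.14, 3.14, 3.14, 3.14].

## Interface

Orientations are given as [roll, pitch, yaw] about the fixed x, y, z axes, in that order (R = Rz(yaw) Ry(pitch) Rx(roll)).
In Python, from cell import read_state, cams, order, ctrl gives the robot as it stands.
- The arm moves only by the tool move_arm, never from a script. Its argument "targets" is text: rows parted by semicolons, each of 7 numbers parted by spaces: the gripper's target within -1 to 1 (fully open at 1, half-way at 0, shut at -1), then the shift along the tool's x, y, z in cm, then the turn, a rotation vector about the tool's x, y, z in degrees. A call has 1 to 5 rows; each row shifts and turns the commanded pose from where the row before left it, along the tool's axes as they then stand; what a row does not reach is not made up. A row lasts 1/12 s, in which the tool goes at most 41.7 mm and 7.16 degrees, less where a joint would pass 70% of its speed; a pose out of reach is approached as far as the arm can. A call with a gripper value outside its range is refused whole. The fingers move at their own pace and stop on an object; the grip force is fixed at half the most. Time passes only in rows, so rows that do not move let the fingers close. It gives the time, the measured TCP pose, the force, the opening and the grip force at its end, in the units of the state.
- read_state(): the state, without advancing time (a new reading comes with each control period).
- cams.get_image(name): name is "side" or "top" or "wrist"; returns a dict with "color" (420x560x3 uint8, red, green, blue), "fovy" (degrees; the focal length in pixels is half the picture's height over the tangent of half this angle, whatever the lens; pixels are square), "cx", "cy" (the principal point, pixels), "rvec" (rotation vector, rad) and "tvec" (3), from world to camera coordinates, as OpenCV has them. Camera axes: x right, y down, z forward; pixel columns grow to the right and rows downward; lengths in mm; the calibration is good to about 2 mm. A picture is of the moment at which its call begins. There is no depth.
- order.finish_job(): hands the job in; it is judged then, once.
The state is a dict: "clock": time; "qpos": joint angles; "qd": joint speeds; "tau": joint torques, N m; "eef_pos": TCP position; "tool_rot": TCP orientation; "force": force on the tool from outside, world axes, zero at the start; "torque": the same for the moment, N m; "width": finger opening in mm; "gripper_force": force on a finger pad.
Only numpy, scipy, OpenCV 4.12 (cv2) and the standard library are available. Lean on these libraries where they do the work, as an engineer would, in place of code of your own. Each camera call takes 0.05 s, during which the arm holds its last target. There are 200 camera calls.

## Working session

There is one attempt and no reset: what is moved stays moved. The work goes in short steps, Python scripts to look and compute and a tool call to move; the robot and the scene stay as the last step left them, time stands still between calls to the robot, and variables do not carry over. Pictures are saved under pics/ and viewed, at most 10 in all, crops included, and the job is handed in when it is done.

Besides the shell and the picture viewer there is one more tool, called after ">>>" as a command line: name --argument value ..., lists and objects as JSON in quotes. move_arm: Moves the arm, as the interface text tells. Its arguments: {"type":"object","properties":{"targets":{"type":"string"}},"required":["targets"]}

```bash
mkdir -p pics; cat > h.py <<'E'
import numpy as np, cv2
from cell import read_state, cams, order, ctrl
def cal(d):
    f=d["color"].shape[0]/2/np.tan(np.radians(d["fovy"])/2)
    K=np.array([[f,0,d["cx"]],[0,f,d["cy"]],[0,0,1.]]);R=cv2.Rodrigues(np.array(d["rvec"],float))[0];t=np.array(d["tvec"],float).ravel()
    return K,R,t
def ray(d,u,v,z):
    K,R,t=cal(d);c=-R.T@t;r=R.T@np.linalg.inv(K)@[u,v,1];return c+r*(z-c[2])/r[2]
def proj(d,P):
    K,R,t=cal(d);p=K@(R@np.array(P,float)+t);return p[:2]/p[2]
E
python3 - <<'E'
from h import *
import pickle
for n in("top","side"):
    d=cams.get_image(n);pickle.dump(dict(d),open(n+".pkl","wb"));cv2.imwrite(f"pics/{n}.png",d["color"][...,::-1]);K,R,t=cal(d);print(n,K[0,0],-R.T@t)
s=read_state();print(s)
E
```

```text
top 541.6318288361849 [436.01398117  34.85878971 936.705978  ]
side 439.91399293824514 [ 151.80209774 -536.7832141   569.21164799]
{'clock': 0.1, 'qpos': array([ 1.21822521,  0.62925192,  0.03847098,  1.51828638, -0.02700155,
        0.99629681, -0.01999866]), 'qd': array([-4.11195013e-05, -1.65863070e-03,  1.74185848e-03, -1.63083042e-03,
       -3.12644103e-04, -2.36277210e-03,  8.23046637e-05]), 'tau': array([ 3.71169532e-03, -5.64529896e+01,  1.23065807e+00, -1.93971151e+01,
        1.12792879e-02,  5.45394680e-03, -2.79790186e-05]), 'eef_pos': array([ 183.71045287, -622.90534262,  230.47675978]), 'tool_rot': array([-3.13986919e+00,  3.18429882e-05,  2.86750014e-01]), 'force': array([-0.37748593,  0.29629963, -0.56928549]), 'torque': array([-0.01726101,  0.05607337,  0.02215274]), 'gripper_force': 0.0, 'width': 85.53666902109065}
```

View pics/top.png

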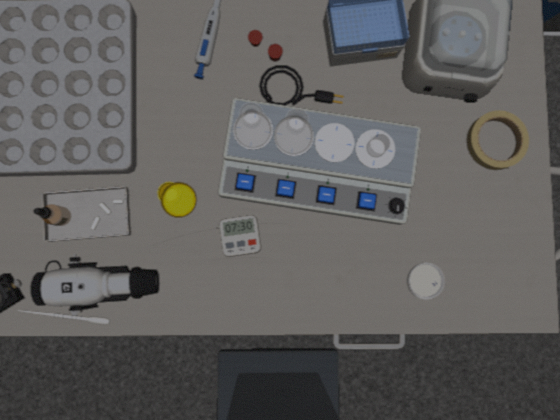

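View pics/side.png

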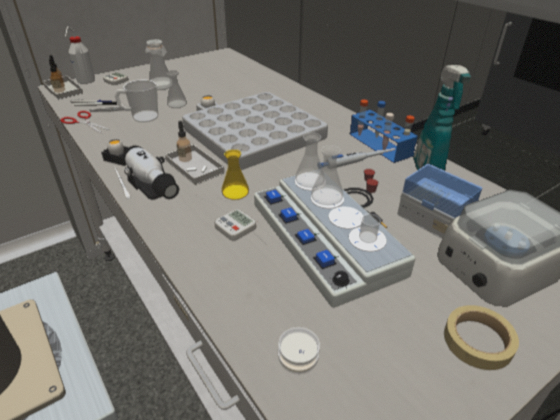

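```bash
python3 - <<'E'
from h import *
import pickle
from scipy.optimize import least_squares
D={n:pickle.load(open(n+".pkl","rb")) for n in("top","side")}
for n,d in D.items():
    h=cv2.cvtColor(d["color"],cv2.COLOR_RGB2HSV);m=cv2.inRange(h,(108,150,70),(125,255,255))
    k,l,st,c=cv2.connectedComponentsWithStats(m)
    r=[(c[i].round(1).tolist(),int(st[i,4])) for i in range(1,k) if st[i,4]>25];print(n)
    for p,a in r:print(p,a,ray(d,*p,54).round(1))
d=D["top"]
print("deck corners",[ray(d,*p,62).round() for p in((233,101),(420,126))])
c=cv2.resize(d["color"][80:270,200:440],None,fx=3,fy=3,interpolation=3)
cv2.imwrite("pics/topc.png",c[...,::-1])
c=cv2.resize(D["side"]["color"][170:300,240:370],None,fx=4.5,fy=4.5,interpolation=3)
cv2.imwrite("pics/sidec.png",c[...,::-1])
E
```

```text
top
[203.7, 47.5] 44 [792.7 140.3  54. ]
[199.6, 70.7] 50 [752.3 146.7  54. ]
[244.7, 181.5] 210 [565.   70.3  54. ]
[285.4, 187.7] 210 [554.9   3.4  54. ]
[326.1, 194.3] 210 [544.  -63.6  54. ]
[366.9, 200.3] 204 [ 534.1 -130.9   54. ]
side
[272.8, 194.9] 78 [563.7  68.1  54. ]
[288.2, 213.0] 92 [553.9   1.3  54. ]
[305.1, 235.2] 112 [540.3 -69.3  54. ]
[324.8, 256.7] 132 [ 533.3 -133.1   54. ]
deck corners [array([698.,  90.,  62.]), array([ 657., -220.,   62.])]
```

View pics/topc.png

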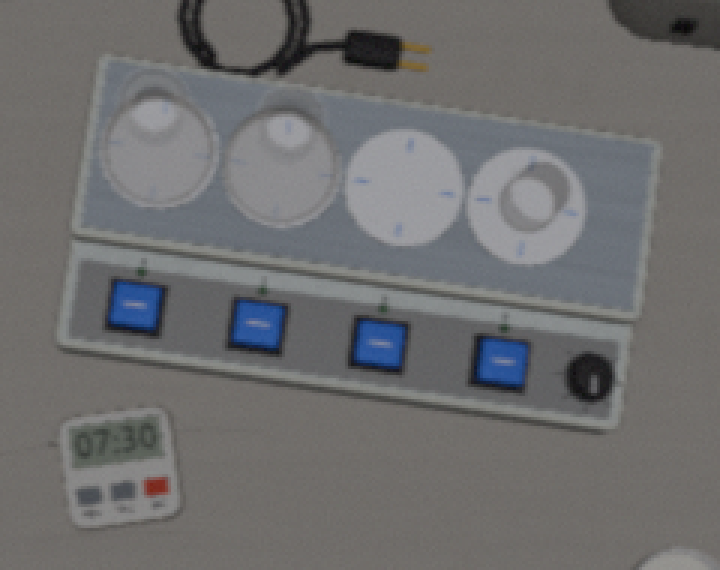

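View pics/sidec.png

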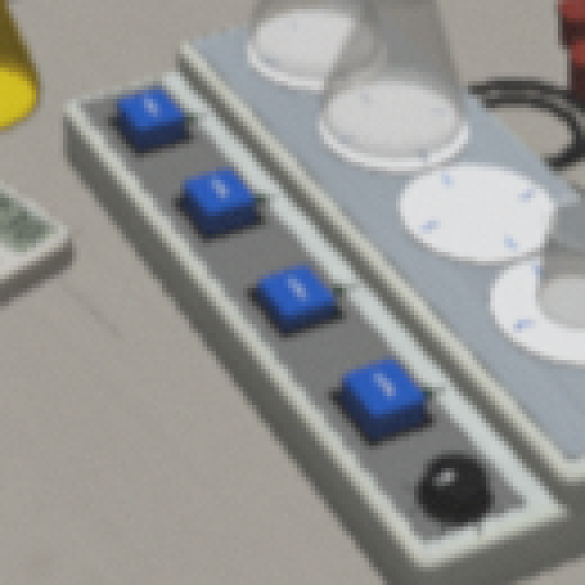

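>>> move_arm --targets "-1 0 0 0 0 0 6.3; -1 0 0 0 0 0 6.3; -1 0 0 0 0 0 6.3; -1 0 0 0 0 0 6.3; -1 0 0 0 0 0 0"

```text
clock: 0.52
eef_pos: [183.9, -623.1, 230.7]
tool_rot: [-3.141, 0.001, -0.156]
force: [-0.3, 0.2, 0.2]
width: 25.0
gripper_force: 0.0
```

>>> move_arm --targets "-1 1.36 -3.7 0 0 0 0; -1 1.36 -3.7 0 0 0 0; -1 1.36 -3.7 0 0 0 0; -1 1.36 -3.7 0 0 0 0; -1 1.36 -3.7 0 0 0 0"

```text
clock: 0.93
eef_pos: [279.8, -449.1, 231.1]
tool_rot: [-3.141, 0.0, -0.15]
force: [1.4, 0.6, -0.2]
width: 0.1
gripper_force: 0.0
```

>>> move_arm --targets "-1 1.36 -3.7 0 0 0 0; -1 1.36 -3.7 0 0 0 0; -1 1.36 -3.7 0 0 0 0; -1 1.36 -3.7 0 0 0 0; -1 1.36 -3.7 0 0 0 0"

```text
clock: 1.35
eef_pos: [375.2, -276.7, 231.4]
tool_rot: [3.142, -0.0, -0.15]
force: [0.9, -0.4, 0.5]
width: -0.0
gripper_force: 0.0
```

>>> move_arm --targets "-1 1.36 -3.7 0 0 0 0; -1 1.36 -3.7 0 0 0 0; -1 1.36 -3.7 0 0 0 0; -1 1.36 -3.7 0 0 0 0; -1 1.36 -3.7 0 0 0 0"

```text
clock: 1.77
eef_pos: [470.6, -104.1, 231.4]
tool_rot: [3.141, -0.0, -0.149]
force: [0.3, -0.2, 1.3]
width: 0.1
gripper_force: 0.0
```

>>> move_arm --targets "-1 1.34 -3.72 0 0 0 0; -1 1.34 -3.72 0 0 0 0; -1 1.34 -3.72 0 0 0 0; -1 1.34 -3.72 0 0 0 0; -1 1.34 -3.72 0 0 0 0"

```text
clock: 2.18
eef_pos: [565.2, 69.5, 231.3]
tool_rot: [3.141, 0.0, -0.149]
force: [0.4, -0.3, -0.1]
width: 0.1
gripper_force: 0.0
```

>>> move_arm --targets "-1 0 0 3 0 0 0; -1 0 0 3 0 0 0; -1 0 0 3 0 0 0; -1 0 0 3 0 0 0; -1 0 0 0 0 0 0"

```text
clock: 2.6
eef_pos: [560.4, 67.3, 106.1]
tool_rot: [3.139, 0.01, -0.15]
force: [-1.6, -0.8, -0.3]
width: -0.2
gripper_force: 0.0
```

```bash
python3 - <<'E'
from h import *
s=read_state();print(s["eef_pos"].round(2),s["force"].round(2),s["clock"])
d=cams.get_image("top");c=cv2.resize(d["color"][80:270,200:440],None,fx=3,fy=3)
d2=cams.get_image("side");c2=cv2.resize(d2["color"][110:300,200:440],None,fx=3,fy=3)
cv2.imwrite("pics/a2.png",c2[...,::-1])
print(proj(d2,s["eef_pos"]))
E
```

```text
[560.39  67.3  106.06] [-1.58 -0.77 -0.34] 2.6
[271.51079851 173.87355604]
```

View pics/a2.png

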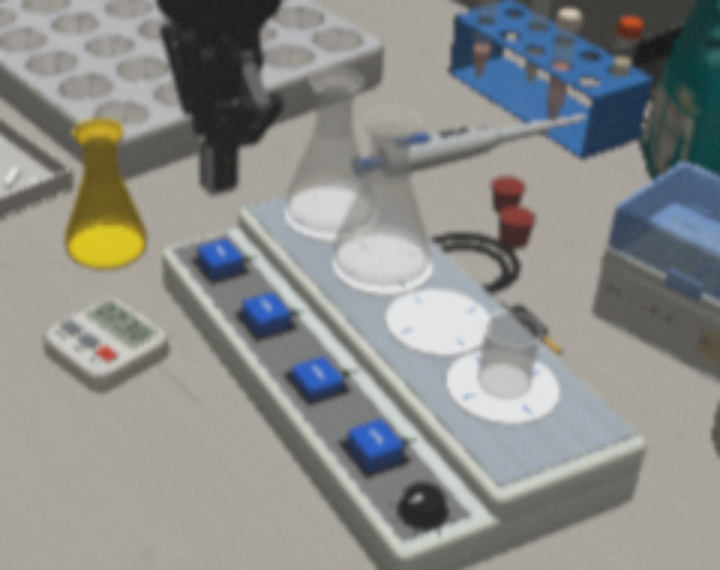

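The fingertips show at crop (218,188), directly above key 1 and agreeing with the predicted pixel (271,174); the third key looks lower than the others. Letting it settle before tapping.

>>> move_arm --targets "-1 0 0 0 0 0 0; -1 0 0 0 0 0 0; -1 0 0 0 0 0 0"

```text
clock: 2.95
eef_pos: [566.0, 67.7, 113.3]
tool_rot: [-3.14, -0.003, -0.153]
force: [0.1, 0.5, -0.1]
width: 0.1
gripper_force: 0.0
```

>>> move_arm --targets "-1 0 -0.1 1 0 0 0; -1 0 -0.1 1 0 0 0; -1 0 0 1 0 0 0; -1 0 0 1 0 0 0; -1 0 0 0.5 0 0 0"

```text
clock: 3.37
eef_pos: [563.8, 69.4, 64.2]
tool_rot: [3.141, 0.003, -0.153]
force: [-0.0, -0.4, 0.2]
width: -0.3
gripper_force: 0.0
```

>>> move_arm --targets "-1 0 0 0 0 0 0; -1 0 0 0 0 0 0; -1 0 0 0 0 0 0; -1 0 0 0 0 0 0; -1 0 0 0 0 0 0"

```text
clock: 3.78
eef_pos: [565.4, 69.5, 66.8]
tool_rot: [-3.141, -0.001, -0.153]
force: [0.3, -0.7, -0.3]
width: -0.2
gripper_force: 0.0
```

>>> move_arm --targets "-1 0 0 0.2 0 0 0; -1 0 0 0.2 0 0 0; -1 0 0 0.2 0 0 0; -1 0 0 0.2 0 0 0; -1 0 0 0 0 0 0"

```text
clock: 4.2
eef_pos: [564.6, 69.5, 57.8]
tool_rot: [3.141, 0.001, -0.153]
force: [-0.7, -0.4, -0.0]
width: -0.0
gripper_force: 0.0
```

>>> move_arm --targets "-1 0 0 0.1 0 0 0; -1 0 0 0.1 0 0 0; -1 0 0 0.1 0 0 0; -1 0 0 0 0 0 0; -1 0 0 0 0 0 0"

```text
clock: 4.62
eef_pos: [565.1, 69.5, 55.5]
tool_rot: [-3.142, -0.0, -0.153]
force: [-1.0, 0.9, 2.6]
width: -0.1
gripper_force: 1.0
```

>>> move_arm --targets "-1 0 0 0.1 0 0 0; -1 0 0 0.05 0 0 0; -1 0 0 0 0 0 0; -1 0 0 0 0 0 0"

```text
clock: 4.95
eef_pos: [565.1, 69.6, 54.0]
tool_rot: [-3.142, -0.0, -0.153]
force: [-1.0, 0.2, 4.2]
width: 0.1
gripper_force: 2.0
```

Key 1 is up (gives springily from 56 mm). Next key.

>>> move_arm --targets "-1 0 0 -0.6 0 0 0; -1 0 0 -0.6 0 0 0; -1 0 1.2 0 0 0 0; -1 0 1.4 0 0 0 0; -1 0 1.4 0 0 0 0"

```text
clock: 5.37
eef_pos: [558.7, 28.8, 66.0]
tool_rot: [3.141, -0.0, -0.153]
force: [-0.2, 0.3, 0.1]
width: 0.1
gripper_force: 0.0
```

>>> move_arm --targets "-1 0 1.4 0 0 0 0; -1 0 1.4 0 0 0 0; -1 0 0 0 0 0 0; -1 0 0 0 0 0 0; -1 0 0 0 0 0 0"

```text
clock: 5.78
eef_pos: [554.8, 2.9, 65.9]
tool_rot: [-3.141, -0.0, -0.153]
force: [-0.5, 0.9, -0.0]
width: -0.3
gripper_force: 0.0
```

>>> move_arm --targets "-1 0 0 0.2 0 0 0; -1 0 0 0.2 0 0 0; -1 0 0 0.2 0 0 0; -1 0 0 0.2 0 0 0; -1 0 0 0 0 0 0"

```text
clock: 6.2
eef_pos: [554.3, 2.7, 57.3]
tool_rot: [3.142, 0.001, -0.152]
force: [0.1, 0.1, 0.7]
width: -0.0
gripper_force: 0.0
```

>>> move_arm --targets "-1 0 0 0.1 0 0 0; -1 0 0 0.1 0 0 0; -1 0 0 0.1 0 0 0; -1 0 0 0 0 0 0; -1 0 0 0 0 0 0"

```text
clock: 6.62
eef_pos: [554.7, 2.4, 55.0]
tool_rot: [-3.141, -0.0, -0.153]
force: [-0.5, 0.5, 2.7]
width: -0.4
gripper_force: 1.2
```

Key 2 is up too (contact at 55+). A bit deeper to be sure, then key 3.

>>> move_arm --targets "-1 0 0 0.1 0 0 0; -1 0 0 0 0 0 0; -1 0 0 0 0 0 0"

```text
clock: 6.87
eef_pos: [554.7, 2.5, 53.9]
tool_rot: [-3.141, -0.0, -0.153]
force: [-0.7, 0.4, 3.2]
width: -0.1
gripper_force: 1.6
```

>>> move_arm --targets "-1 0 0 -0.6 0 0 0; -1 0 0 -0.6 0 0 0; -1 0 1.2 0 0 0 0; -1 0 1.4 0 0 0 0; -1 0 1.4 0 0 0 0"

```text
clock: 7.28
eef_pos: [548.4, -38.5, 66.1]
tool_rot: [3.141, -0.0, -0.153]
force: [-0.2, 0.0, -0.4]
width: -0.4
gripper_force: 0.0
```

>>> move_arm --targets "-1 0 1.4 0 0 0 0; -1 0 1.4 0 0 0 0; -1 0 0 0 0 0 0; -1 0 0 0 0 0 0; -1 0 0 0 0 0 0"

```text
clock: 7.7
eef_pos: [544.3, -64.4, 65.9]
tool_rot: [-3.141, -0.0, -0.153]
force: [-0.5, -0.3, -0.9]
width: 0.0
gripper_force: 0.0
```

>>> move_arm --targets "-1 0 0 0.2 0 0 0; -1 0 0 0.2 0 0 0; -1 0 0 0.2 0 0 0; -1 0 0 0.2 0 0 0; -1 0 0 0 0 0 0"

```text
clock: 8.12
eef_pos: [544.0, -64.5, 57.3]
tool_rot: [-3.142, 0.001, -0.152]
force: [-1.1, -1.1, 1.1]
width: -0.0
gripper_force: 0.0
```

>>> move_arm --targets "-1 0 0 0.1 0 0 0; -1 0 0 0.1 0 0 0; -1 0 0 0.1 0 0 0; -1 0 0 0 0 0 0; -1 0 0 0 0 0 0"

```text
clock: 8.53
eef_pos: [544.2, -64.9, 54.8]
tool_rot: [3.142, 0.0, -0.153]
force: [-0.9, 1.2, -0.6]
width: 0.1
gripper_force: 0.0
```

>>> move_arm --targets "-1 0 0 0.1 0 0 0; -1 0 0 0.1 0 0 0; -1 0 0 0 0 0 0; -1 0 0 0 0 0 0"

```text
clock: 8.87
eef_pos: [544.2, -64.9, 52.8]
tool_rot: [3.142, 0.0, -0.153]
force: [0.3, -0.0, 0.2]
width: -0.1
gripper_force: 0.0
```

>>> move_arm --targets "-1 0 0 0.08 0 0 0; -1 0 0 0 0 0 0; -1 0 0 0 0 0 0"

```text
clock: 9.12
eef_pos: [544.4, -64.9, 52.2]
tool_rot: [-3.142, -0.0, -0.153]
force: [-0.2, -0.6, 0.4]
width: 0.0
gripper_force: 0.8
```

>>> move_arm --targets "-1 0 0 0.03 0 0 0; -1 0 0 0 0 0 0; -1 0 0 0 0 0 0"

```text
clock: 9.37
eef_pos: [544.4, -64.9, 51.9]
tool_rot: [-3.142, -0.0, -0.153]
force: [-0.0, 0.5, 3.4]
width: 0.3
gripper_force: 2.0
```

Key 3 is the latched one (contact only at 52 mm, solid). Now key 4.

>>> move_arm --targets "-1 0 0 -0.7 0 0 0; -1 0 0 -0.7 0 0 0; -1 0 1.2 0 0 0 0; -1 0 1.4 0 0 0 0; -1 0 1.4 0 0 0 0"

```text
clock: 9.78
eef_pos: [538.2, -105.6, 66.1]
tool_rot: [3.141, -0.001, -0.153]
force: [0.6, -0.7, 0.4]
width: 0.1
gripper_force: 0.0
```

>>> move_arm --targets "-1 0 1.4 0 0 0 0; -1 0 1.4 0 0 0 0; -1 0 0 0 0 0 0; -1 0 0 0 0 0 0; -1 0 0 0 0 0 0"

```text
clock: 10.2
eef_pos: [534.0, -131.6, 65.8]
tool_rot: [-3.141, -0.0, -0.153]
force: [0.4, -0.8, 0.0]
width: 0.1
gripper_force: 0.0
```

>>> move_arm --targets "-1 0 0 0.2 0 0 0; -1 0 0 0.2 0 0 0; -1 0 0 0.2 0 0 0; -1 0 0 0.2 0 0 0; -1 0 0 0 0 0 0"

```text
clock: 10.62
eef_pos: [533.7, -131.6, 57.2]
tool_rot: [-3.141, 0.001, -0.152]
force: [0.7, -0.2, 0.5]
width: -0.3
gripper_force: 0.0
```

>>> move_arm --targets "-1 0 0 0.1 0 0 0; -1 0 0 0.1 0 0 0; -1 0 0 0.1 0 0 0; -1 0 0 0 0 0 0; -1 0 0 0 0 0 0"

```text
clock: 11.03
eef_pos: [533.9, -132.0, 54.9]
tool_rot: [-3.141, -0.0, -0.153]
force: [-0.1, 0.2, 2.8]
width: -0.1
gripper_force: 1.2
```

>>> move_arm --targets "-1 0 0 0.1 0 0 0; -1 0 0 0 0 0 0; -1 0 0 0 0 0 0"

```text
clock: 11.28
eef_pos: [534.0, -132.0, 53.8]
tool_rot: [-3.141, -0.0, -0.153]
force: [-0.2, 1.3, 3.1]
width: -0.3
gripper_force: 1.8
```

>>> move_arm --targets "-1 0 0 -0.6 0 0 0; -1 0 0 -0.6 0 0 0; -1 0 -1.2 0 0 0 0; -1 0 -1.4 0 0 0 0; -1 0 -1.4 0 0 0 0"

```text
clock: 11.7
eef_pos: [540.2, -91.6, 66.0]
tool_rot: [-3.141, -0.0, -0.154]
force: [-0.4, -0.3, -0.7]
width: 0.3
gripper_force: 0.0
```

>>> move_arm --targets "-1 0 -1.4 0 0 0 0; -1 0 -1.4 0 0 0 0; -1 0 0 0 0 0 0; -1 0 0 0 0 0 0; -1 0 0 0 0 0 0"

```text
clock: 12.12
eef_pos: [544.1, -65.5, 65.8]
tool_rot: [3.141, 0.0, -0.153]
force: [-0.5, -0.4, 0.0]
width: -0.2
gripper_force: 0.0
```

>>> move_arm --targets "-1 0 0 0.3 0 0 0; -1 0 0 0.3 0 0 0; -1 0 0 0.3 0 0 0; -1 0 0 0.3 0 0 0; -1 0 0 0 0 0 0"

```text
clock: 12.53
eef_pos: [543.7, -65.2, 52.9]
tool_rot: [3.141, 0.001, -0.154]
force: [0.0, -0.1, -0.1]
width: 0.1
gripper_force: 0.0
```

>>> move_arm --targets "-1 0 0 0.15 0 0 0; -1 0 0 0.15 0 0 0; -1 0 0 0.15 0 0 0; -1 0 0 0.15 0 0 0; -1 0 0 0 0 0 0"

```text
clock: 12.95
eef_pos: [544.2, -65.1, 48.3]
tool_rot: [3.141, -0.0, -0.153]
force: [-2.2, -0.6, 8.3]
width: -0.3
gripper_force: 4.2
```

>>> move_arm --targets "-1 0 0 0.08 0 0 0; -1 0 0 0 0 0 0; -1 0 0 0 0 0 0"

```text
clock: 13.2
eef_pos: [544.2, -65.1, 48.0]
tool_rot: [3.141, -0.0, -0.153]
force: [-2.5, 0.6, 11.6]
width: 0.2
gripper_force: 5.5
```

At the stop. Release, rising clear.

>>> move_arm --targets "-1 0 0 -0.5 0 0 0; -1 0 0 -1 0 0 0; -1 0 0 -2 0 0 0; -1 0 0 -2.5 0 0 0; -1 0 0 -2.5 0 0 0"

```text
clock: 13.62
eef_pos: [543.8, -64.8, 132.8]
tool_rot: [-3.142, 0.001, -0.153]
force: [-0.3, -0.3, -0.2]
width: -0.2
gripper_force: 0.0
```

>>> move_arm --targets "-1 0 0 -2 0 0 0; -1 0 0 -2 0 0 0; -1 0 0 0 0 0 0; -1 0 0 0 0 0 0; -1 0 0 0 0 0 0"

```text
clock: 14.03
eef_pos: [543.7, -64.7, 171.5]
tool_rot: [-3.142, 0.001, -0.153]
force: [0.5, 1.1, 0.1]
width: 0.3
gripper_force: 0.0
```

```bash
python3 - <<'E'
from h import *
s=read_state();print(s["eef_pos"].round(1),s["force"].round(1),s["clock"])
d=cams.get_image("side")["color"]
c=cv2.resize(d[150:300,220:380],None,fx=3.7,fy=3.7,interpolation=3);cv2.imwrite("pics/end.png",c[...,::-1])
h=cv2.cvtColor(d,cv2.COLOR_RGB2HSV);m=cv2.inRange(h,(108,150,70),(125,255,255))
k,l,st,c=cv2.connectedComponentsWithStats(m)
for i in range(1,k):
    if st[i,4]>25: print(c[i].round(1),st[i,4])
E
```

```text
[543.7 -64.7 171.5] [0.5 1.1 0.1] 14.0333
[272.9 194.8] 76
[288.2 213.1] 94
[305.2 233.6] 109
[324.9 256.8] 131
```

View pics/end.png

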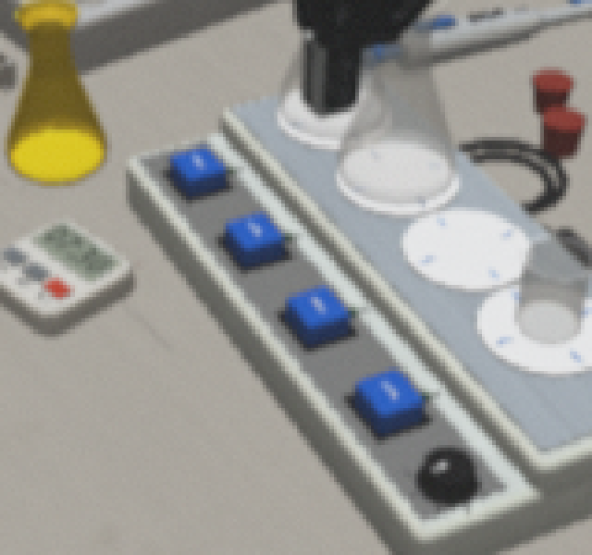

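Key 3 (crop 318,316) now stands as tall as its neighbours: its centroid rose from row 235.2 to 233.6 and the other three did not move. The glassware and timer have not moved.

```bash
python3 -c "
from cell import order
print(order.finish_job())"
```

```text
the job is handed in; nothing more can be done
None
```

I tapped all four keys from left to right and found the third one latched. I pressed it to its stop and it sprang up, so all four keys now stand up in the last picture, with nothing else moved. The job is handed in, but no verdict came back.

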